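# Swing the bench magnifier over the petri dish

## Robot

A 7-joint arm with a two-finger parallel gripper is mounted at the origin on a cart in front of the work surface, level with it; the furniture and walls round the work are solid. World frame = base frame: x ahead of the robot, y to its left, z up, the work surface at z = 0. Lengths are in m, angles in rad, forces in N, time in s.
With the tool pointing down it reaches from about 0.4 to 0.75 m from the base axis. Payload 19.5 kg.
Tool frame: the origin (TCP) lies midway between the tips of the shut fingers; the grasp point (between the pads) lies 19 mm behind it (arm.pinch_z is the distance from the TCP to the grasp point, in m); z points along the fingers, y is the line along which they close (so a half turn about z gives the same grasp; the last joint's range is limited). The gripper opens to 85 mm and grips with 20 to 120 N. Pads are 22 mm wide; open, the fingers measure 114 mm over their backs; the gripper's body (76 mm by 85 mm) begins 54 mm behind the grasp point. The pads swing forward as they close: fully open they stand 13 mm farther back than shut.
Start: joints at [1.058, 0.707, -0.028, 1.485, 0.022, 0.951, -0.075], TCP at [0.261, -0.512, 0.231] pointing down, gripper open.
Joint ranges: [-2.71, 2.71], [-0.32, 2.16], [-1.57, 1.52], [0, 2.45], [-1.46, 4.6], [0, 2.02], [-2.83, 2.83]. Speed limits (rad/s): [1.89, 1.89, 2.57, 2.57, 3.01, 3.01, 3.01].

## Interface

Orientations are given as a rotation vector (axis times angle).
In Python, from cell import arm gives the robot as it stands.
- The arm moves only by the tool jog_arm, never from a script. Its arguments are lists of equal length, an entry for each row: "dp": the shift along the tool's x, y, z in units of 0.03 m (1.0 is 0.03 m), a list of three; "twist": the turn, a rotation vector about the tool's x, y, z in units of 0.1 rad (1.0 is 0.1 rad), a list of three; "gripper": the gripper command: -1 is fully open, 1 is shut, values between are in proportion. A call has 1 to 12 rows; each row shifts and turns the commanded pose from where the row before left it, along the tool's axes as they then stand; what a row does not reach is not made up. A row lasts 1/12 s, in which the tool goes at most 41.7 mm and 7.16 degrees, less where a joint would pass 70% of its speed; a pose out of reach is approached as far as the arm can. A call with a number of a shift or a turn outside -1 to 1 is refused whole. A call with a gripper value outside its range is refused whole. The fingers move at their own pace and stop on an object; "force" is the grip in N (left out, the last holds). Time passes only in rows, so rows that do not move let the fingers close. It gives the time, the measured TCP pose, the force, the opening and the grip force at its end, in the units of the state.
- arm.sense(): the state, without advancing time (a new reading comes with each control period).
- arm.grab_frame(name): name is "scene" or "side" or "wrist"; returns the picture (384x512x3 uint8, red, green, blue); there is no depth.
- arm.get_calibration(name): a dict with "fov_y" (degrees; the focal length in pixels is half the picture's height over the tangent of half this angle, whatever the lens; pixels are square), "cx", "cy" (the principal point, pixels), "extrinsics" (4x4, takes a point from camera to world coordinates). Camera axes: x right, y down, z forward; pixel columns grow to the right and rows downward; lengths in m; the calibration is good to about 2 mm. A picture is of the moment at which its call begins: read the wrist's pose just before it. get_calibration takes no time and is no camera call; for the wrist camera it gives the pose at the moment of the call.
- arm.finish_job(): hands the job in; it is judged then, once.
The state is a dict: "t": time; "q": joint angles; "joint_vel": joint speeds; "tau": joint torques, N m; "position": TCP position; "eef_rot": TCP orientation; "force": force on the tool from outside, world axes, zero at the start; "moment": the same for the moment, N m; "gripper_width": opening from 0.0 (shut) to 1.0 (fully open); "gripper_force": force on a finger pad.
Only numpy, scipy, OpenCV 4.12 (cv2) and the standard library are available. Lean on these libraries where they do the work, as an engineer would, in place of code of your own. Each camera call takes 0.05 s, during which the arm holds its last target. There are 200 camera calls.

## Task

Swing the arm of the bench magnifier by hand until its round lens stands centred over the petri dish, so that the whole dish lies beneath the glass, and let go of it there. Leave the dish and the other things under the magnifier standing where they are.

Things in the scene. Friction and masses are not known exactly. Their poses are not given: they have to be found in the camera images.
- magnifier_stand: Fixed stand of the bench magnifier: a grey round foot 120 mm in diameter and 22 mm high with a steel post. Origin: centre of the foot's underside on the worktop. The post's axis (its z, vertical, through the origin) is the pivot of the arm. The foot does not move. The hub and its knob on top reach 155 mm above the worktop.
- swing (a joint): Swing angle of the magnifier arm about the post, rad. 0: the arm points along the stand's own -x axis (roughly towards the robot); grows as the arm swings to the stand's own +y side (clockwise seen from above). Free from -1.25 to 1.3. The hinge is friction-held (about 0.35 N m, that is 1.5 N at the grip), has no spring, and stays where it is released. The arm is level, 120 mm above the worktop, and clears everything that stands below it.
- lens_center (a point): Centre of the round magnifier lens (clear glass 100 mm in diameter in a black rim 116 mm over all, 10 mm thick), 170 mm from the post's axis, 120 mm above the worktop; it moves with the arm.
- lens_grip (a point): Point in the middle of the arm's grip: an upright round black peg 16 mm in diameter at the free end of the arm beyond the lens, 238 mm from the post's axis in line with the lens centre. The point is 151 mm above the worktop; the peg's free part runs from 126 to 171 mm above the worktop. It can be pinched from above in any direction, turns in the fingers as the arm swings, or may be pushed sideways.
- petri_dish: The target: a loose flat round tan petri dish with its lid, 59 mm in diameter, 14 mm high, lying on the worktop under the lens's path, its centre 160 to 180 mm from the post's axis. Origin: centre of its underside. It changes places from start to start with the sample pot and the dropper bottle.
- sample_pot: Bystander: loose white screw-lid sample pot, 47 mm in diameter, 57 mm high, standing under the lens's path. Origin: centre of its underside.
- dropper: Bystander: loose small amber dropper bottle, 25 mm in diameter, 76 mm high, standing under the lens's path. Origin: centre of its underside.
Things that resemble listed ones, but are neither listed nor needed, are in the scene too. What is shaped like the petri_dish but green or turquoise is not meant.

How it is judged:
By the outcome, as a careful person would: the job done as asked, in the order asked, and still so for the second after the job is handed in, with the robot touching nothing.
It also fails if it takes over 38 s, if anything falls off the work surface, if the arm or the gripper's body presses on something with over 40 N, if the wrist force passes 120 N, or if a joint passes its speed limit or range.

## Working session

There is one attempt and no reset: what is moved stays moved. The work goes in short steps, Python scripts to look and compute and a tool call to move; the robot and the scene stay as the last step left them, time stands still between calls to the robot, and variables do not carry over. Pictures are saved under pics/ and viewed, at most 10 in all, crops included, and the job is handed in when it is done.

Besides the shell and the picture viewer there is one more tool, called after "Call:" in YAML: its name, and indented under it one key for each argument. jog_arm: Moves the arm, as the interface text tells. Its arguments: {"type":"object","properties":{"dp":{"type":"array"},"twist":{"type":"array"},"gripper":{"type":"array"},"force":{"type":"number"}},"required":["dp","twist","gripper"]}

```bash
mkdir -p pics
cat > h.py <<'E'
from cell import arm
import numpy as np, cv2
def snap(n,f):
    im=arm.grab_frame(n); cv2.imwrite(f,im[:,:,::-1]); return im
def K(n):
    c=arm.get_calibration(n); return c, 192/np.tan(np.radians(c["fov_y"])/2)
def ray(n,u,v,z):
    c,f=K(n); T=np.array(c["extrinsics"]); d=T[:3,:3]@[(u-c["cx"])/f,(v-c["cy"])/f,1]; o=T[:3,3]
    return o+d*(z-o[2])/d[2]
def proj(n,p):
    c,f=K(n); T=np.linalg.inv(np.array(c["extrinsics"])); q=T[:3,:3]@p+T[:3,3]
    return f*q[0]/q[2]+c["cx"],f*q[1]/q[2]+c["cy"]
E
python3 - <<'E'
from h import *
a=snap("scene","pics/a.png");b=snap("side","pics/b.png")
for n in("scene","side"):print(np.round(arm.get_calibration(n)["extrinsics"],3))
s=arm.sense();print(s["position"],s["eef_rot"],s["t"])
E
```

```text
[[-0.788 -0.472  0.395  0.217]
 [-0.615  0.605 -0.505  0.374]
 [-0.001 -0.641 -0.767  0.762]
 [ 0.     0.     0.     1.   ]]
[[ 0.797 -0.532  0.286  0.294]
 [-0.605 -0.707  0.366 -0.374]
 [ 0.008 -0.465 -0.885  0.904]
 [ 0.     0.     0.     1.   ]]
[ 0.26070321 -0.5122253   0.23088083] [-3.05400990e+00 -7.32473176e-01  4.55976049e-04] 0.1
```

View pics/a.png

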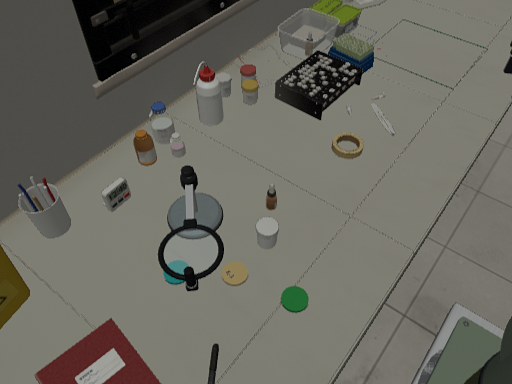

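View pics/b.png

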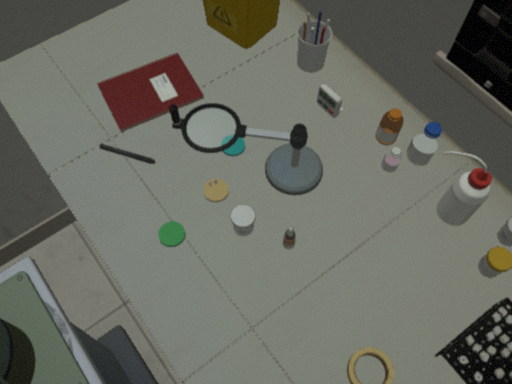

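The tan round with a mark, at scene (235,273) and side (216,190), is the petri dish. The look-alikes are the turquoise dish at (176,272), the green one at (295,299) and the tape ring at (347,146). Next I'll check the choice in a close crop.

Run:
```python
from h import *
a=cv2.imread("pics/a.png")[150:320,130:330];b=cv2.imread("pics/b.png")[90:260,150:350]
o=np.hstack([cv2.resize(x,None,fx=2,fy=2,interpolation=cv2.INTER_CUBIC) for x in(a,b)])
cv2.imwrite("pics/c.png",o)
print("dish",ray("scene",235,273,.012),ray("side",216,190,.012))
print("knob",ray("scene",189,172,.15),ray("side",299,132,.15))
print("foot",ray("scene",195,214,.022),ray("side",294,167,.022))
print("lens",ray("scene",191,251,.12),ray("side",212,127,.12))
print("pegtop",ray("scene",189,272,.171),ray("side",173,109,.171))
```

```text
dish [0.51652679 0.05777671 0.012     ] [0.51990874 0.05022865 0.012     ]
knob [ 0.67538005 -0.0012656   0.15      ] [ 0.67840005 -0.00799842  0.15      ]
foot [0.67413374 0.00328842 0.022     ] [ 0.67892007 -0.00790931  0.022     ]
lens [0.56273441 0.11699853 0.12      ] [0.56592456 0.11713431 0.12      ]
pegtop [0.5109831  0.16759394 0.171     ] [0.51364305 0.1618273  0.171     ]
```

View pics/c.png

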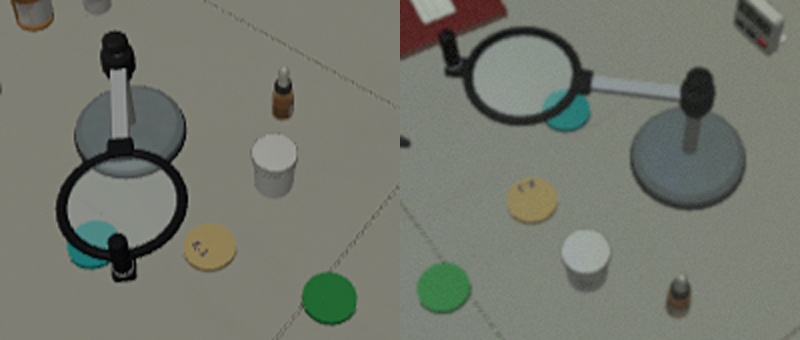

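Scene and side agree to about 8 mm, and the sizes check out:

| Item | Position or value | Check |
|---|---|---|
| Pivot | (0.677, -0.003) | – |
| Dish | (0.518, 0.054) | 0.169 m from the pivot, within 160–180 mm |
| Dish swing | about 0.344 rad | – |
| Arm now | about 0.815 rad | – |
| Peg | (0.513, 0.168) | 238 mm from the pivot |

I'll move above the peg first.

Call:
jog_arm:
  dp:
    - [0.75,-0.69,0]
    - [0.75,-0.69,0]
    - [0.75,-0.69,0]
    - [0.75,-0.69,0]
    - [0.75,-0.69,0]
    - [0.75,-0.69,0]
    - [0.75,-0.69,0]
    - [0.75,-0.69,0]
    - [0.75,-0.69,0]
    - [0.75,-0.69,0]
    - [0.75,-0.69,0]
    - [0.75,-0.69,0]
  twist:
    - [0,0,0]
    - [0,0,0]
    - [0,0,0]
    - [0,0,0]
    - [0,0,0]
    - [0,0,0]
    - [0,0,0]
    - [0,0,0]
    - [0,0,0]
    - [0,0,0]
    - [0,0,0]
    - [0,0,0]
  gripper: [-1,-1,-1,-1,-1,-1,-1,-1,-1,-1,-1,-1]

```text
t: 1.1
position: [0.389, -0.1671, 0.2312]
eef_rot: [-3.055, -0.733, 0.0]
force: [0.9, 0.4, 0.2]
gripper_width: 0.999
gripper_force: 0.0
```

Call:
jog_arm:
  dp:
    - [0.75,-0.69,0]
    - [0.75,-0.69,0]
    - [0.75,-0.69,0]
    - [0.75,-0.69,0]
    - [0.75,-0.69,0]
    - [0.75,-0.69,0]
    - [0.75,-0.69,0]
    - [0.75,-0.69,0]
    - [0.75,-0.69,0]
    - [0.5,-0.5,0]
    - [0,0,0]
    - [0,0,0]
  twist:
    - [0,0,0]
    - [0,0,0]
    - [0,0,0]
    - [0,0,0]
    - [0,0,0]
    - [0,0,0]
    - [0,0,0]
    - [0,0,0]
    - [0,0,0]
    - [0,0,0]
    - [0,0,0]
    - [0,0,0]
  gripper: [-1,-1,-1,-1,-1,-1,-1,-1,-1,-1,-1,-1]

```text
t: 2.1
position: [0.4911, 0.1102, 0.2309]
eef_rot: [-3.054, -0.735, 0.001]
force: [-0.3, -1.1, 0.1]
gripper_width: 0.999
gripper_force: 0.0
```

Run:
```python
from h import *
s=arm.sense();print(s["position"],s["eef_rot"],s["t"])
w=snap("wrist","pics/d.png")
print("pred peg",proj("wrist",np.array([.513,.168,.171])),"dish",proj("wrist",np.array([.518,.054,.014])))
```

```text
[0.49111909 0.11016578 0.23093202] [-3.05433661e+00 -7.35147770e-01  1.12670963e-03] 2.1
pred peg (np.float64(186.58472250907676), np.float64(145.1218718485518)) dish (np.float64(302.0931512868687), np.float64(162.70526044525425))
```

View pics/d.png

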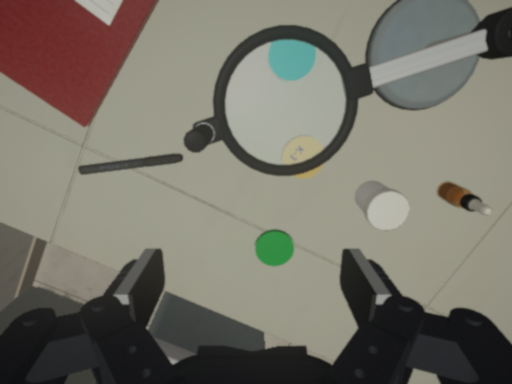

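The wrist view shows the peg top at about (196,138), the lens centre at (286,100), and the tan dish at about (303,157) under the rim edge. The hub is near (500,35).

Run:
```python
from h import *
p=ray("wrist",196,138,.171);l=ray("wrist",286,100,.12);d=ray("wrist",303,157,.014);f=ray("wrist",424,51,.022)
for n,x in zip("peg lens dish foot".split(),(p,l,d,f)):print(n,x)
s=arm.sense();R=cv2.Rodrigues(np.array(s["eef_rot"]))[0]
print((R.T@(np.array([.5*(p[0]+.513),.5*(p[1]+.168),.139])-s["position"]))/.03,s["position"])
```

```text
peg [0.52016447 0.1643178  0.171     ]
lens [0.56958633 0.1175312  0.12      ]
dish [0.52453059 0.05650384 0.014     ]
foot [0.68153507 0.00142644 0.022     ]
[ 1.62511056 -1.30923445  3.06743   ] [0.49101944 0.10908572 0.23107052]
```

Call:
jog_arm:
  dp:
    - [0.8,-0.67,0]
    - [0.8,-0.67,0]
    - [0,0,0]
    - [0,0,0.7]
    - [0,0,0.8]
    - [0,0,0.8]
    - [0,0,0.7]
    - [0,0,0]
    - [0,0,0]
  twist:
    - [0,0,0]
    - [0,0,0]
    - [0,0,0]
    - [0,0,0]
    - [0,0,0]
    - [0,0,0]
    - [0,0,0]
    - [0,0,0]
    - [0,0,0]
  gripper: [-1,-1,-1,-1,-1,-1,-1,-1,-1]

```text
t: 2.9
position: [0.5157, 0.166, 0.1414]
eef_rot: [3.055, 0.731, -0.002]
force: [-0.1, -0.5, 0.8]
gripper_width: 1.002
gripper_force: 0.0
```

Run:
```python
from h import *
s=arm.sense();print(s["position"],s["t"],s["force"])
w=snap("wrist","pics/e.png")
print("TCP",proj("wrist",s["position"]),"pred",proj("wrist",np.array([s["position"][0],s["position"][1],.171])))
```

```text
[0.51568209 0.16604688 0.14141212] 2.9 [-0.14413261 -0.53156337  0.81655472]
TCP (np.float64(250.40119976381456), np.float64(252.13339856723127)) pred (np.float64(250.12689918976434), np.float64(285.8443289813664))
```

View pics/e.png

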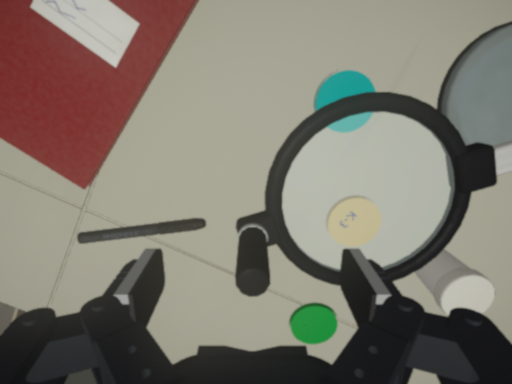

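The peg top, at about (253,283), is where it should be between the fingers (predicted 250,286). Now close gently and swing along the arc.

Call:
jog_arm:
  dp:
    - [0,0,0]
    - [0,0,0]
    - [0,0,0]
    - [0,0,0]
    - [0,0,0]
    - [0,0,0]
    - [0,0,0]
    - [0,0,0]
    - [0,0,0]
    - [0,0,0]
  twist:
    - [0,0,0]
    - [0,0,0]
    - [0,0,0]
    - [0,0,0]
    - [0,0,0]
    - [0,0,0]
    - [0,0,0]
    - [0,0,0]
    - [0,0,0]
    - [0,0,0]
  gripper: [1,1,1,1,1,1,1,1,1,1]
  force: 25

```text
t: 3.78
position: [0.5166, 0.1665, 0.1417]
eef_rot: [3.054, 0.732, 0.002]
force: [3.9, -4.4, 2.9]
gripper_width: 0.17
gripper_force: 27.1
```

Call:
jog_arm:
  dp:
    - [-0.355,0.115,0]
    - [-0.35,0.13,0]
    - [-0.34,0.15,0]
    - [-0.335,0.165,0]
    - [-0.325,0.18,0]
    - [-0.32,0.195,0]
    - [-0.31,0.21,0]
    - [-0.3,0.225,0]
    - [-0.29,0.235,0]
    - [-0.275,0.25,0]
    - [0,0,0]
    - [0,0,0]
  twist:
    - [0,0,0]
    - [0,0,0]
    - [0,0,0]
    - [0,0,0]
    - [0,0,0]
    - [0,0,0]
    - [0,0,0]
    - [0,0,0]
    - [0,0,0]
    - [0,0,0]
    - [0,0,0]
    - [0,0,0]
  gripper: [1,1,1,1,1,1,1,1,1,1,1,1]

```text
t: 4.78
position: [0.4589, 0.0727, 0.1419]
eef_rot: [3.054, 0.729, 0.011]
force: [21.7, -7.9, -6.4]
gripper_width: 0.181
gripper_force: 26.4
```

Run:
```python
from h import *
a=snap("scene","pics/f1.png");b=snap("side","pics/f2.png")
a=a[150:320,130:330];b=b[90:260,130:330]
cv2.imwrite("pics/f.png",np.hstack([cv2.resize(x,None,fx=2,fy=2,interpolation=cv2.INTER_CUBIC) for x in(a,b)])[:,:,::-1])
s=arm.sense();print(s["position"],s["t"],s["force"])
```

```text
[0.45904251 0.07303406 0.14192793] 4.8833 [20.92625261 -8.09152712 -5.31141014]
```

View pics/f.png

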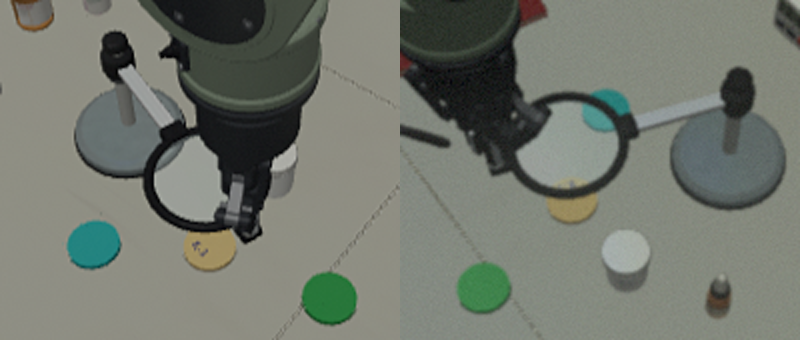

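Run:
```python
from h import *
for n,l,f,d in(("scene",(234.5,240),(195,214),(235,273)),("side",(215.5,162),(294,167),(216,190))):
    L,F,D=ray(n,*l,.12),ray(n,*f,.022),ray(n,*d,.014)
    g=lambda p:np.arctan2(p[1]-F[1],F[0]-p[0])
    print(n,L,F,D,g(L),g(D),np.hypot(*(L-D)[:2]))
```

```text
scene [0.51726794 0.05196771 0.12      ] [0.67413374 0.00328842 0.022     ] [0.51572953 0.05861913 0.014     ] 0.3009016313199284 0.3360517564990222 0.006827011281896606
side [0.52583331 0.04797391 0.12      ] [ 0.67892007 -0.00790931  0.022     ] [0.51940305 0.04927786 0.014     ] 0.3500126589722668 0.344228862991509 0.006561139445416077
```

The lens is now within a few mm of the dish, but there is a radial pull of about 20 N. I'll relieve that, let go, lift and check from above.

Call:
jog_arm:
  dp:
    - [0.1,0.11,0]
    - [0,0,0]
    - [0,0,0]
    - [0,0,0]
    - [0,0,0]
    - [0,0,0]
    - [0,0,0]
    - [0,0,0]
    - [0,0,-0.5]
    - [0,0,-0.9]
    - [0,0,-0.9]
    - [0,0,-0.9]
  twist:
    - [0,0,0]
    - [0,0,0]
    - [0,0,0]
    - [0,0,0]
    - [0,0,0]
    - [0,0,0]
    - [0,0,0]
    - [0,0,0]
    - [0,0,0]
    - [0,0,0]
    - [0,0,0]
    - [0,0,0]
  gripper: [1,1,-0.3,-0.3,-0.3,-0.3,-0.3,-0.3,-0.3,-0.3,-0.3,-0.3]

```text
t: 5.88
position: [0.4594, 0.0723, 0.2385]
eef_rot: [-3.055, -0.732, 0.001]
force: [-1.2, -0.3, 0.4]
gripper_width: 0.648
gripper_force: 0.0
```

Call:
jog_arm:
  dp:
    - [-0.7,0,-0.7]
    - [-0.7,0,-0.7]
    - [-0.7,0,-0.7]
    - [0,0,0]
    - [0,0,0]
  twist:
    - [0,0,0]
    - [0,0,0]
    - [0,0,0]
    - [0,0,0]
    - [0,0,0]
  gripper: [-0.3,-0.3,-0.3,-0.3,-0.3]

```text
t: 6.3
position: [0.4036, 0.0436, 0.3011]
eef_rot: [-3.055, -0.732, -0.003]
force: [1.1, -0.0, -0.7]
gripper_width: 0.651
gripper_force: 0.0
```

Run:
```python
from h import *
s=arm.sense();print(s["position"],s["t"],s["force"],s["gripper_width"])
snap("wrist","pics/g.png")
```

```text
[0.40355803 0.04361669 0.30113916] 6.3 [ 1.06461096 -0.02791835 -0.74485431] 0.6512331690968032
```

View pics/g.png

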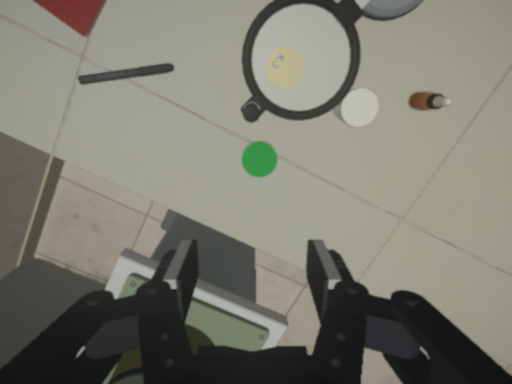

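The whole dish, at (284,67), shows through the lens, whose centre is at about (301,58). The pot and dropper look unmoved. Parallax still needs to be worked out.

Run:
```python
from h import *
b=cv2.imread("pics/g.png")
cv2.imwrite("pics/h.png",cv2.resize(b[0:135,220:400],None,fx=4,fy=4,interpolation=cv2.INTER_CUBIC))
l,d=ray("wrist",301.5,58.5,.122),ray("wrist",284,67,.014);print(l,d,l-d)
for c in((l[0],l[1],.12),(d[0],d[1],.12)):print(proj("wrist",np.array(c)))
p=ray("wrist",251,112,.171);print(p)
```

```text
[0.52497592 0.0505871  0.122     ] [0.5224593  0.05618155 0.014     ] [ 0.00251662 -0.00559445  0.108     ]
(np.float64(301.18245806120956), np.float64(58.71668236505775))
(np.float64(294.91129343441645), np.float64(58.389474633035604))
[0.46061227 0.07264803 0.171     ]
```

View pics/h.png

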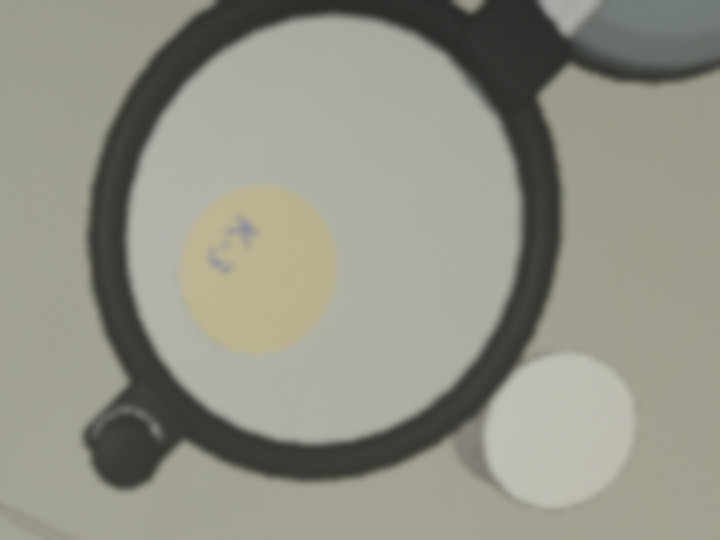

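```bash
python3 -c "
from cell import arm
print(arm.finish_job())"
```

```text
the job is handed in; nothing more can be done
None
```

I swung the magnifier over the petri dish and let go; by the last pictures the lens centre is about 6 mm off the dish's, so the whole dish lies under the glass. The dish, pot and dropper stand where they were, and I handed the job in at about 6.4 s.

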